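# Stage turned samples on the rail by height

## Task

Get the samples ready for measuring: stand the stepped shaft, the brass cone, the flanged bush and the dark collar nut upright on the staging rail, one centred on each round black pad, in order of height, with the tallest next to the red end block and the shortest at the far end. Let go of them all and leave the loupe standing where it is.

Things in the scene. Friction and masses are not known exactly. Their poses are not given: they have to be found in the camera images.
- shaft_mid (a point): stepped steel shaft sample, light grey, stands upright: widest 20 mm (foot), narrowing in steps towards the top, 47 mm high. Its origin is on its axis, half-way up; z up along its axis as it stands. Grasp it low, round the foot.
- cone_mid (a point): brass-coloured taper plug sample, a blunt cone standing on its wide end: 26 mm wide at the foot, narrower at the top, 27 mm high. Its origin is on its axis, half-way up; z up along its axis as it stands. Grasp it low.
- bush_mid (a point): light grey steel flanged bush sample, round with a bore, standing on its flange: 23 mm wide at the flange, slightly narrower above, 20 mm high. Its origin is on its axis, half-way up; z up along its axis as it stands. Grasp it low.
- nut_mid (a point): dark grey collar nut sample, round with a bore and a narrower collar on top: 24 mm wide, 14 mm high. Its origin is on its axis, half-way up; z up along its axis as it stands. Grasp it low.
- pad_1: black round pad, 40 mm across with a small white centre dot, let in flush with the top of the fixed aluminium staging rail; at the rail's +y end (left as the robot sees it). Origin at the pad's centre on the rail's top, which is 12 mm above the table; y points along the row of pads (60 mm from pad to pad), x across the rail, z up. The rail is 64 mm wide across x and 284 mm long.
- pad_2: black round pad, 40 mm across with a small white centre dot, let in flush with the top of the fixed aluminium staging rail; second from the +y end. Origin at the pad's centre on the rail's top, which is 12 mm above the table; y points along the row of pads (60 mm from pad to pad), x across the rail, z up. The rail is 64 mm wide across x and 284 mm long.
- pad_3: black round pad, 40 mm across with a small white centre dot, let in flush with the top of the fixed aluminium staging rail; third from the +y end. Origin at the pad's centre on the rail's top, which is 12 mm above the table; y points along the row of pads (60 mm from pad to pad), x across the rail, z up. The rail is 64 mm wide across x and 284 mm long.
- pad_4: black round pad, 40 mm across with a small white centre dot, let in flush with the top of the fixed aluminium staging rail; at the rail's -y end. Origin at the pad's centre on the rail's top, which is 12 mm above the table; y points along the row of pads (60 mm from pad to pad), x across the rail, z up. The rail is 64 mm wide across x and 284 mm long.
- red_end_top (a point): red end block, 60 x 20 x 10 mm, fixed across one end of the rail's top (a grey one of the same size sits across the other end; which end is red varies). Point at the centre of its top face, 22 mm above the table; 40 mm along the row from the nearest pad's centre.
- loupe_mid (a point): black stand loupe, round, 41 mm wide, 44 mm high, standing among the samples: a bystander. Its origin is on its axis, half-way up. (Tall profile projectors stand on both sides of the work, beyond about 0.35 m left and right of the middle, from 0.35 m ahead of the robot: swing in between them with the arm drawn in.)

How it is judged:
At the end, for the whole second after the job is handed in: Counted from the red end block the pads carry shaft, cone, bush, nut (47, 27, 20, 14 mm high); each stands upright (within 0.12 rad) on the rail's top (height within 4 mm), its axis within 12 mm of its pad's centre, and is at rest (under 0.02 m/s) (((horizontal distance between red_end_top and pad_1 below 0.08 m and horizontal distance between shaft_mid and pad_1 below 0.012 m and horizontal distance between cone_mid and pad_2 below 0.012 m and horizontal distance between bush_mid and pad_3 below 0.012 m and horizontal distance between nut_mid and pad_4 below 0.012 m) or (horizontal distance between red_end_top and pad_4 below 0.08 m and horizontal distance between shaft_mid and pad_4 below 0.012 m and horizontal distance between cone_mid and pad_3 below 0.012 m and horizontal distance between bush_mid and pad_2 below 0.012 m and horizontal distance between nut_mid and pad_1 below 0.012 m)) and height (world z) of shaft_mid between 0.0315 and 0.0395 m and angle between each of shaft_mid, cone_mid, bush_mid, nut_mid's own z axis and vertical below 0.12 rad and linear speed of each of shaft, cone, bush, nut below 0.02 m/s and height (world z) of cone_mid between 0.0215 and 0.0295 m and height (world z) of bush_mid between 0.018 and 0.026 m and height (world z) of nut_mid between 0.015 and 0.023 m); the robot touches nothing.
It fails at once if the loupe is pushed away or knocked over (distance of loupe_mid from where it was at the start of the episode above 0.02 m or angle between loupe_mid's own z axis and vertical above 0.3 rad).
It also fails if it takes over 99 s, if anything falls off the work surface, if the arm or the gripper's body presses on something with over 40 N, if the wrist force passes 120 N, or if a joint passes its speed limit or range.

## Robot

A 6-joint arm with a two-finger parallel gripper is mounted at the origin on a cart in front of the work surface, level with it; the furniture and walls round the work are solid. World frame = base frame: x ahead of the robot, y to its left, z up, the work surface at z = 0. Lengths are in m, angles in rad, forces in N, time in s.
With the tool pointing down it reaches from about 0.35 to 0.975 m from the base axis. Payload 4.9 kg.
Tool frame: the origin (TCP) lies midway between the tips of the shut fingers; the grasp point (between the pads) lies 19 mm behind it; z points along the fingers, y is the line along which they close (so a half turn about z gives the same grasp; the last joint's range is limited). The gripper opens to 85 mm and grips with 20 to 120 N. Pads are 22 mm wide; open, the fingers measure 114 mm over their backs; the gripper's body (76 mm by 85 mm) begins 54 mm behind the grasp point. The pads swing forward as they close: fully open they stand 13 mm farther back than shut.
Start: joints at [-1.276, 0.053, 1.613, -0, 1.476, -0.119], TCP at [0.251, -0.572, 0.204] pointing down, gripper open.
Joint ranges: [-3.01, 3.01], [-1.01, 2.22], [0.06, 2.58], [-1.02, 4.17], [0.09, 2.62], [-3.14, 3.14]. Speed limits (rad/s): [2.57, 2.57, 3.14, 3.14, 3.14, 3.14].

## Interface

Orientations are given as a rotation vector (axis times angle).
In Python, from station import ctrl, optics, job gives the robot as it stands.
- The arm moves only by the shell command python3 -m jog 'ROWS' [OPENING] [FORCE]. ROWS is JSON, a list of rows, each a list of 2 entries, a list of its own where there are three numbers: the shift along the tool's x, y, z in m, then the turn, a rotation vector about the tool's x, y, z in rad. A call has 1 to 5 rows; each row is the pose to reach, as a shift and turn from the pose commanded when the call began, along the tool's axes at that moment; what a row does not reach only later rows make up. A row lasts 1/10 s, in which the tool goes at most 50 mm and 8.59 degrees, less where a joint would pass 70% of its speed; a pose out of reach is approached as far as the arm can. A call with a gripper value outside its range is refused whole. OPENING is the opening, from 0 (shut) to 1 (fully open), set as the call begins (- or left out, the last holds). The fingers move at their own pace and stop on an object; FORCE is the grip in N (left out, the last holds). Time passes only in rows, so rows that repeat a pose let the fingers close. It gives the time, the measured TCP pose, the force, the opening and the grip force at its end, in the units of the state.
- ctrl.get_obs(): the state, without advancing time (a new reading comes with each control period).
- optics.get_image(name): name is "side" or "top"; returns a dict with "image" (420x560x3 uint8, blue, green, red), "fx", "fy", "cx", "cy" (pixels), "D" ([k1, k2, p1, p2, k3] as OpenCV has them; the pictures are not rectified), "rvec" (rotation vector, rad) and "tvec" (3), from world to camera coordinates, as OpenCV has them. Camera axes: x right, y down, z forward; pixel columns grow to the right and rows downward; lengths in m; the calibration is good to about 2 mm. A picture is of the moment at which its call begins. There is no depth.
- job.finish_job(): hands the job in; it is judged then, once.
The state is a dict: "t": time; "q": joint angles; "dq": joint speeds; "effort": joint torques, N m; "tool_pos": TCP position; "tool_rot": TCP orientation; "contact_force": force on the tool from outside, world axes, zero at the start; "wrist_torque": the same for the moment, N m; "opening": finger opening in m; "grip_force": force on a finger pad.
Only numpy, scipy, OpenCV 4.12 (cv2) and the standard library are available. Lean on these libraries where they do the work, as an engineer would, in place of code of your own. Each camera call takes 0.05 s, during which the arm holds its last target. There are 200 camera calls.

## Working session

There is one attempt and no reset: what is moved stays moved. The work goes in short steps, Python scripts to look and compute and a shell command to move; the robot and the scene stay as the last step left them, time stands still between calls to the robot, and variables do not carry over. Pictures are saved under pics/ and viewed, at most 14 in all, crops included, and the job is handed in when it is done.

```bash
mkdir -p pics; ls; python3 - <<'E'
from station import ctrl,optics
import cv2
for n in("top","side"):
    d=optics.get_image(n); cv2.imwrite(f"pics/{n}0.png",d["image"]); print({k:v for k,v in d.items() if k!="image"})
print(ctrl.get_obs())
E
```

```text
pics
{'fx': 495.57024711078043, 'fy': 495.57024711078043, 'cx': 275.36317036156163, 'cy': 221.627144768778, 'D': array([0.01517351, 0.        , 0.        , 0.        , 0.        ]), 'rvec': array([ 2.1059075 , -2.12678942,  0.14543557]), 'tvec': array([0.02304551, 0.55247418, 0.82351821])}
{'fx': 399.97725528260753, 'fy': 399.97725528260753, 'cx': 284.4525955582844, 'cy': 214.07507383063052, 'D': array([-0.01456081,  0.        ,  0.        ,  0.        ,  0.        ]), 'rvec': array([ 2.06691895, -0.19007231,  0.14313279]), 'tvec': array([-0.55033696,  0.06700673,  0.77009474])}
{'t': 0.1, 'q': array([-1.27598312e+00,  5.32778677e-02,  1.61415113e+00,  4.16543879e-05,
        1.47600381e+00, -1.18996725e-01]), 'dq': array([-0.00032363, -0.0007254 , -0.00138883,  0.0015709 ,  0.00229068,
        0.00117064]), 'effort': array([ 3.88805056e-04, -3.94899631e+01, -3.71366215e+01, -6.62229490e-05,
        3.84962172e-03, -1.74654659e-06]), 'tool_pos': array([ 0.25114835, -0.57165323,  0.20309737]), 'tool_rot': array([-3.07279071e+00, -6.44999810e-01,  1.88782317e-04]), 'contact_force': array([-0.34533109,  0.07953099,  0.33136272]), 'wrist_torque': array([ 0.01934741, -0.01161066,  0.00703808]), 'grip_force': 0.0, 'opening': 0.0855199908328542}
```

View pics/top0.png

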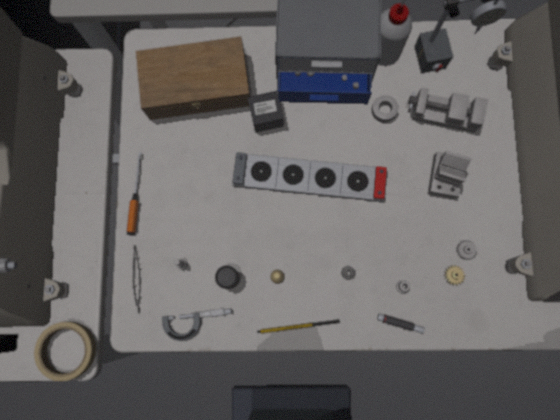

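View pics/side0.png

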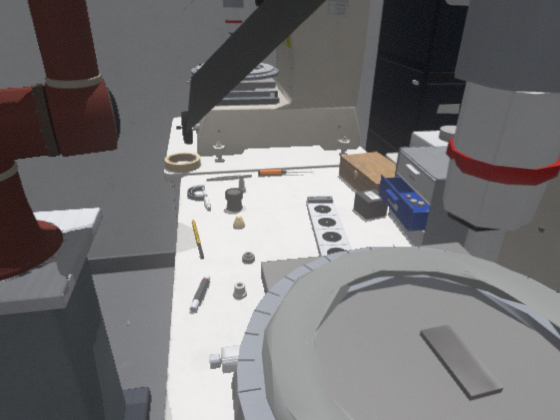

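The top view shows the rail running from about (240,170) to (380,182) with the red block on the right (-y, so pad_4). The loupe is at (228,277), the cone at (277,276), and small parts are at (348,272), (404,286) and (183,264). I'll zoom in and localise them.

```bash
cat >h.py <<'E'
import cv2,numpy as np
from station import ctrl,optics
def K(d): return np.array([[d["fx"],0,d["cx"]],[0,d["fy"],d["cy"]],[0,0,1]])
def ray(d,uv,z):
    p=cv2.undistortPoints(np.array([[uv]],float),K(d),d["D"])[0,0]
    R=cv2.Rodrigues(d["rvec"])[0]; c=-R.T@d["tvec"]; r=R.T@np.array([p[0],p[1],1])
    return c+r*(z-c[2])/r[2]
def pix(d,P): return cv2.projectPoints(np.array(P,float).reshape(-1,3),d["rvec"],d["tvec"],K(d),d["D"])[0][:,0]
def rel(P,yaw=None):
    "tool-frame shift from present tool pose to world P"
    o=ctrl.get_obs(); R=cv2.Rodrigues(o["tool_rot"])[0]; return R.T@(np.array(P)-o["tool_pos"])
E
python3 - <<'E'
from h import *
d=optics.get_image("top"); im=d["image"]
a=cv2.resize(im[235:315,160:420],None,fx=3,fy=3,interpolation=3)
b=cv2.resize(im[140:210,225:400],None,fx=3,fy=3,interpolation=3)
s=optics.get_image("side"); c=cv2.resize(s["image"][165:305,180:290],None,fx=2,fy=2,interpolation=3)
o=np.zeros((530,800,3),np.uint8); o[:240,:780]=a;o[245:455,:525]=b;o[245:525,540:760]=c
cv2.imwrite("pics/z.png",o)
for n,uv,z in[("shaft?",(183,264),.0),("loupe",(228,277),.03),("cone",(277,276),.02),("nut",(348,272),.01),("bush",(404,286),.015),("p1",(261.5,171),.012),("p2",(293,174.5),.012),("p3",(325.5,177.5),.012),("p4",(358,181),.012)]:
    P=ray(d,uv,z); print(n,P.round(4),pix(s,P).round(0))
E
```

```text
shaft? [0.484  0.1898 0.    ] [[240. 191.]]
loupe [0.4576 0.1026 0.03  ] [[232. 196.]]
cone [0.4592 0.0163 0.02  ] [[237. 217.]]
nut [ 0.4658 -0.1109  0.01  ] [[246. 254.]]
bush [ 0.44  -0.208  0.015] [[238. 286.]]
p1 [0.6551 0.044  0.012 ] [[321. 208.]]
p2 [ 0.6474 -0.0146  0.012 ] [[325. 221.]]
p3 [ 0.6406 -0.0747  0.012 ] [[330. 236.]]
p4 [ 0.633  -0.1343  0.012 ] [[335. 252.]]
```

View pics/z.png

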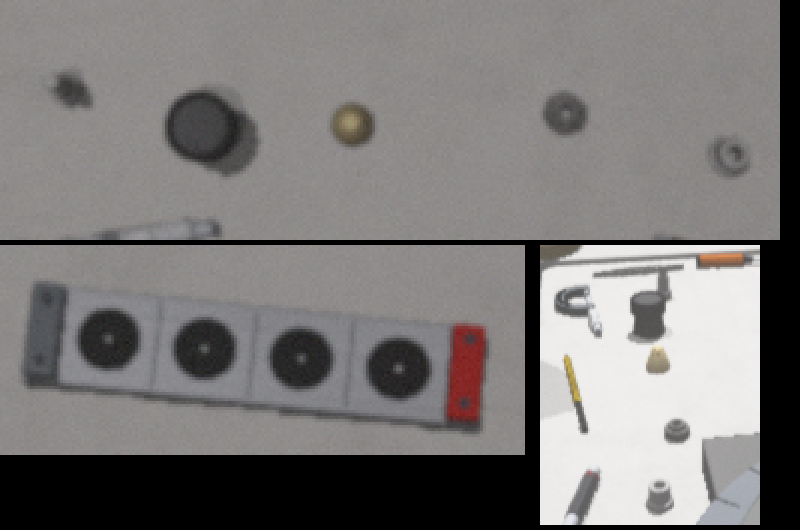

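```bash
cat >>h.py <<'E'
psi=np.pi/2-.1233
def show(P):
    o=ctrl.get_obs(); R=cv2.Rodrigues(o["tool_rot"])[0]
    W=np.array([[np.cos(psi),np.sin(psi),0],[np.sin(psi),-np.cos(psi),0],[0,0,-1.]])
    print("t",round(o["t"],2),"pos",o["tool_pos"].round(4),"shift",(R.T@(np.array(P)-o["tool_pos"])).round(4),"turn",cv2.Rodrigues(R.T@W)[0].ravel().round(3),"open",round(o["opening"],4),"F",o["contact_force"].round(1),"grip",round(o["grip_force"],1))
E
python3 - <<'E'
from h import *
d=optics.get_image("top")
c=-cv2.Rodrigues(d["rvec"])[0].T@d["tvec"]; print("cam",c.round(3))
for n,uv,z in[("shaft",(182.7,264.3),.02),("cone",(277,276),.01),("nut",(348,272.3),.008),("bush",(403,286.5),.012)]:
    print(n,ray(d,uv,z).round(4))
show((.27,-.30,.2)); show((.44,-.207,.10))
E
```

```text
cam [ 0.404 -0.011  0.906]
shaft [0.4817 0.1858 0.02  ]
cone [0.4598 0.0166 0.01  ]
nut [ 0.4654 -0.1111  0.008 ]
bush [ 0.4392 -0.2068  0.012 ]
t 0.25 pos [ 0.2512 -0.5719  0.2036] shift [ 0.1265 -0.2414  0.0039] turn [-1.000e-03 -1.000e-03 -1.034e+00] open 0.0855 F [ 0.1 -0.  -0.2] grip 0.0
t 0.25 pos [ 0.2512 -0.5719  0.2036] shift [ 0.3196 -0.2581  0.1039] turn [-1.000e-03 -1.000e-03 -1.034e+00] open 0.0855 F [ 0.1 -0.  -0.2] grip 0.0
```

```bash
python3 -m jog '[[[0.02,-0.04,0],[0,0,-0.1]],[[0.04,-0.08,0],[0,0,-0.2]],[[0.06,-0.12,0],[0,0,-0.3]],[[0.08,-0.16,0],[0,0,-0.4]],[[0.1,-0.2,0],[0,0,-0.5]]]' 0.55; python3 -c "
from h import *
show((.30,-.30,.2)); show((.4392,-.2068,.1))"
```

```text
t: 0.75
tool_pos: [0.2623, -0.3471, 0.2039]
tool_rot: [-2.817, -1.391, -0.0]
contact_force: [-0.3, 0.2, 0.7]
opening: 0.0468
grip_force: 0.0
t 0.75 pos [ 0.2623 -0.3471  0.2039] shift [0.0604 0.0013 0.0039] turn [-0.   -0.   -0.53] open 0.0468 F [-0.3  0.2  0.7] grip 0.0
t 0.75 pos [ 0.2623 -0.3471  0.2039] shift [0.219  0.0552 0.104 ] turn [-0.   -0.   -0.53] open 0.0468 F [-0.3  0.2  0.7] grip 0.0
```

```bash
python3 -m jog '[[[0.04,0.01,0.01],[0,0,-0.1]],[[0.08,0.02,0.03],[0,0,-0.21]],[[0.13,0.03,0.05],[0,0,-0.32]],[[0.17,0.045,0.07],[0,0,-0.43]],[[0.219,0.055,0.104],[0,0,-0.53]]]'; python3 -m jog '[[[0,0,0],[0,0,0]],[[0,0,0],[0,0,0]]]' ; python3 -c "
from h import *
show((.4392,-.2068,.005))
d=optics.get_image('top');s=optics.get_image('side')
o=np.hstack([cv2.resize(d['image'][220:340,340:470],None,fx=3,fy=3),cv2.resize(s['image'][225:345,180:290],None,fx=3,fy=3)]);cv2.imwrite('pics/b.png',o)"
```

```text
t: 1.25
tool_pos: [0.4345, -0.215, 0.1079]
tool_rot: [2.35, 2.079, 0.002]
contact_force: [-0.1, -0.6, 0.2]
opening: 0.0472
grip_force: 0.0
t: 1.45
tool_pos: [0.4318, -0.2147, 0.1061]
tool_rot: [-2.355, -2.077, 0.002]
contact_force: [-0.0, -0.1, -0.5]
opening: 0.0472
grip_force: 0.0
t 1.45 pos [ 0.4318 -0.2147  0.1061] shift [0.0087 0.0066 0.1011] turn [-0.002 -0.001 -0.002] open 0.0472 F [-0.  -0.1 -0.5] grip 0.0
```

View pics/b.png

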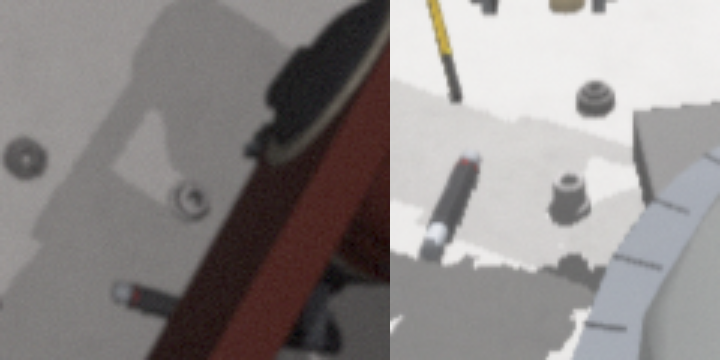

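```bash
python3 -m jog '[[[0.009,0.0065,0.02],[0,0,0]],[[0.009,0.0065,0.05],[0,0,0]],[[0.009,0.0065,0.08],[0,0,0]],[[0.009,0.0065,0.101],[0,0,0]],[[0.009,0.0065,0.101],[0,0,0]]]'; python3 -m jog '[[[0,0,0],[0,0,0]],[[0,0,0],[0,0,0]],[[0,0,0],[0,0,0]],[[0,0,0],[0,0,0]],[[0,0,0],[0,0,0]]]' 0 25;python3 -c "
from h import *
show((.4392,-.2068,.005))"
```

```text
t: 2.05
tool_pos: [0.4371, -0.2076, 0.0041]
tool_rot: [-2.358, -2.07, 0.002]
contact_force: [-0.7, 1.6, -0.6]
opening: 0.0468
grip_force: 0.0
t: 2.55
tool_pos: [0.44, -0.2079, 0.0068]
tool_rot: [2.357, 2.075, 0.001]
contact_force: [0.6, 0.8, -0.3]
opening: -0.0
grip_force: 0.0
t 2.55 pos [ 0.44   -0.2079  0.0068] shift [ 0.001  -0.001   0.0018] turn [ 0.001  0.001 -0.004] open -0.0 F [ 0.6  0.8 -0.3] grip 0.0
```

```bash
python3 -c "
from h import *
d=optics.get_image('top');s=optics.get_image('side')
print(pix(d,(.44,-.2079,.005)),pix(s,(.44,-.2079,.005)))
o=np.hstack([cv2.resize(d['image'][220:340,340:470],None,fx=3,fy=3),cv2.resize(s['image'][225:345,180:290],None,fx=3,fy=3)]);cv2.imwrite('pics/b2.png',o)"
```

```text
[[402.73095448 286.2212883 ]] [[237.72841738 290.82068863]]
```

View pics/b2.png

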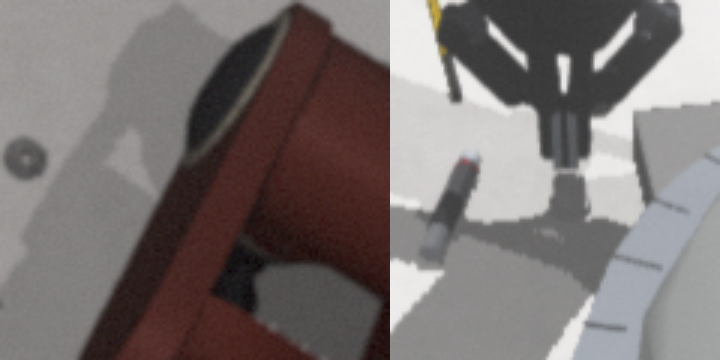

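```bash
python3 -c "
from h import *
s=optics.get_image('side')
for P in [(.4318,-.2147,.106),(.4318,-.2147,.096),(.44,-.208,.005),(.44,-.208,.03),(.44,-.17,.005),(.439,-.207,0),(.439,-.207,.02)]: print(P,pix(s,P).round(1))
R=cv2.Rodrigues(s['rvec'])[0];print((-R.T@s['tvec']).round(3))
cv2.imwrite('pics/b3.png',cv2.resize(s['image'][240:320,190:290],None,fx=8,fy=7,interpolation=3))
o=ctrl.get_obs();print(o['tool_pos'],o['q'])
"
```

```text
(0.4318, -0.2147, 0.106) [[230.5 242.6]]
(0.4318, -0.2147, 0.096) [[230.8 248.1]]
(0.44, -0.208, 0.005) [[237.7 290.9]]
(0.44, -0.208, 0.03) [[237.2 278.9]]
(0.44, -0.17, 0.005) [[235.7 277. ]]
(0.439, -0.207, 0) [[237.2 292.9]]
(0.439, -0.207, 0.02) [[236.8 283.5]]
[ 0.405 -0.736  0.441]
[ 0.43965052 -0.20759306  0.00623077] [-5.94345430e-01 -6.49287308e-02  2.08417432e+00 -1.60056209e-05
  1.12212665e+00 -4.67510802e-01]
```

View pics/b3.png

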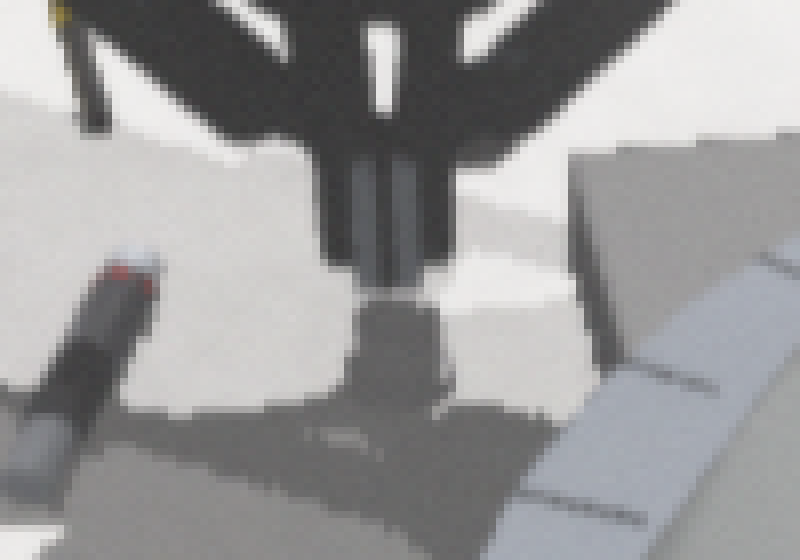

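```bash
python3 -m jog '[[[0,0,-0.03],[0,0,0]],[[0,0,-0.06],[0,0,0]],[[0,0.04,-0.06],[0,0,0]],[[0,0.06,-0.04],[0,0,0]],[[0,0.06,0],[0,0,0]]]' >/dev/null; python3 -m jog '[[[0,0,0],[0,0,0]],[[0,0,0.003],[0,0,0]]]';python3 -m jog '[[[0,0,0.003],[0,0,0]],[[0,0,0.003],[0,0,0]]]'; python3 -c "
from h import *
o=ctrl.get_obs();print(o['tool_pos'])
s=optics.get_image('side');d=optics.get_image('top')
print(pix(s,o['tool_pos']),pix(d,o['tool_pos']))
cv2.imwrite('pics/c.png',np.hstack([cv2.resize(s['image'][220:320,190:290],None,fx=4,fy=4,interpolation=3),cv2.resize(d['image'][200:350,350:450],None,fx=4,fy=4,interpolation=3)[:400]]))
"
```

```text
t: 3.4
tool_pos: [0.4985, -0.2148, 0.0025]
tool_rot: [-2.356, -2.075, 0.001]
contact_force: [1.0, 0.7, 0.4]
opening: 0.0001
grip_force: 0.0
t: 3.6
tool_pos: [0.4998, -0.2158, 0.0014]
tool_rot: [2.357, 2.074, 0.001]
contact_force: [-0.2, 0.5, 0.2]
opening: 0.0002
grip_force: 0.0
[ 0.49975123 -0.21575322  0.00136223]
[[273.68086928 291.61478254]] [[404.96786116 253.08192027]]
```

View pics/c.png

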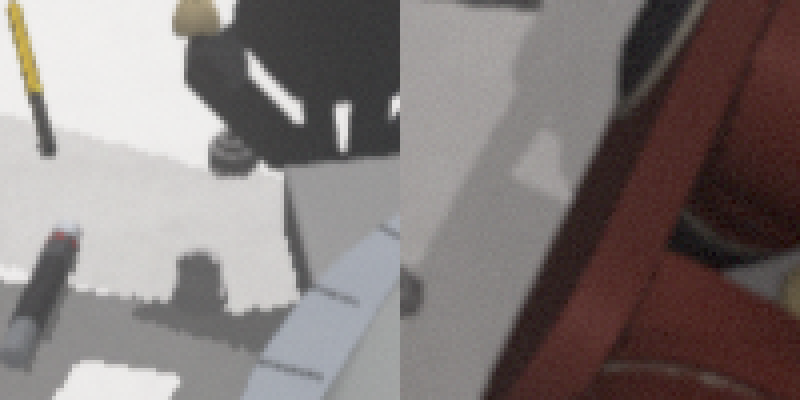

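```bash
python3 -m jog '[[[0,0,0.003],[0,0,0]],[[0,0,0.003],[0,0,0]]]'|grep -E 'pos|force';python3 -m jog '[[[0,0,0.003],[0,0,0]],[[0,0,0.003],[0,0,0]]]'|grep -E 'pos|force'
```

```text
tool_pos: [0.499, -0.2153, -0.0028]
contact_force: [-0.8, -0.4, -0.3]
grip_force: 0.0
tool_pos: [0.4987, -0.215, -0.0064]
contact_force: [0.3, -0.2, -0.1]
grip_force: 0.0
```

```bash
for i in 1; do python3 -m jog '[[[0,0,0.004],[0,0,0]],[[0,0,0.004],[0,0,0]]]'|grep -E 'pos|force'; done;python3 -m jog '[[[0,0,0.003],[0,0,0]],[[0,0,0.003],[0,0,0]]]'|grep -E 'pos|t_force'; python3 -m jog '[[[0,0,0.003],[0,0,0]],[[0,0,0.003],[0,0,0]]]'|grep -E 'pos|t_force'
```

```text
tool_pos: [0.4986, -0.2149, -0.0106]
contact_force: [0.8, 0.0, 0.7]
grip_force: 0.0
tool_pos: [0.4988, -0.215, -0.0134]
contact_force: [0.5, -0.1, 0.8]
tool_pos: [0.4988, -0.2151, -0.0164]
contact_force: [-1.0, -0.1, 0.4]
```

```bash
python3 -m jog '[[[0,0,0.002],[0,0,0]],[[0,0,0.002],[0,0,0]]]'|grep -E 'pos|t_force';python3 -m jog '[[[0,0,0.002],[0,0,0]],[[0,0,0.002],[0,0,0]]]'|grep -E 'pos|t_force'; python3 -m jog '[[[0,0,0.002],[0,0,0]],[[0,0,0.002],[0,0,0]]]'|grep -E 'pos|t_force'
```

```text
tool_pos: [0.4989, -0.2151, -0.0182]
contact_force: [0.4, -0.5, -0.3]
tool_pos: [0.4989, -0.2151, -0.0202]
contact_force: [-0.2, 0.3, -0.4]
tool_pos: [0.4989, -0.2151, -0.0222]
contact_force: [-0.9, -0.1, -0.6]
```

```bash
python3 -m jog '[[[0,0,0.0015],[0,0,0]],[[0,0,0.0015],[0,0,0]]]'|grep -E 'pos|t_force';python3 -m jog '[[[0,0,0.0015],[0,0,0]],[[0,0,0.0015],[0,0,0]]]'|grep -E 'pos|t_force'; python3 -m jog '[[[0,0,0.0015],[0,0,0]],[[0,0,0.0015],[0,0,0]]]'|grep -E 'pos|t_force'
```

```text
tool_pos: [0.4989, -0.2151, -0.0236]
contact_force: [0.3, 0.3, -0.5]
tool_pos: [0.4989, -0.2152, -0.0251]
contact_force: [0.2, 0.2, -0.3]
tool_pos: [0.499, -0.2151, -0.0266]
contact_force: [-0.5, -0.3, -0.2]
```

```bash
python3 -m jog '[[[0,0,0.0015],[0,0,0]],[[0,0,0.0015],[0,0,0]]]'|grep -E 'pos|t_force';python3 -m jog '[[[0,0,0.0015],[0,0,0]],[[0,0,0.0015],[0,0,0]]]'|grep -E 'pos|t_force'; python3 -c "
from h import *
s=optics.get_image('side');d=optics.get_image('top');print(ctrl.get_obs()['effort'])
cv2.imwrite('pics/e.png',np.hstack([s['image'][100:350,150:420],d['image'][150:400,300:560]]).repeat(1,0))
"
```

```text
tool_pos: [0.4992, -0.2153, -0.027]
contact_force: [-1.8, 1.9, 6.1]
tool_pos: [0.4993, -0.2153, -0.0271]
contact_force: [-7.0, 4.4, 15.5]
[-4.09564851e-01 -2.90195328e+01 -2.77356738e+01  8.75670207e-02
 -2.23827951e+00 -1.66828566e-03]
```

View pics/e.png

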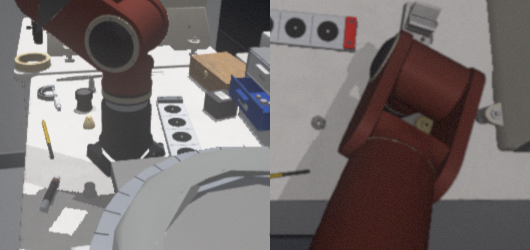

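The fingers only touch the table at a reported z of about -0.027, so the tip really sits about 27 mm higher than the TCP reading. I'll estimate the lateral bias from the earlier picture: shut tips at px (237.9,281.0), reported (.4397,-.2076,.0062).

```bash
python3 -m jog '[[[0,0,-0.03],[0,0,0]],[[0,0,-0.07],[0,0,0]],[[0,-0.03,-0.08],[0,0,0]],[[0,-0.06,-0.08],[0,0,0]],[[0,-0.06,-0.08],[0,0,0]]]' 0.55; python3 -m jog '[[[0,0,0],[0,0,0]],[[0,0,0],[0,0,0]]]'; python3 -c "
from h import *
s=optics.get_image('side')
print(ray(s,(237.9,281),.0333),ray(s,(237.9,281),.03))
o=ctrl.get_obs();P=o['tool_pos'];print(P,pix(s,P),pix(s,P+[0,0,.027]))
cv2.imwrite('pics/f.png',cv2.resize(s['image'][190:310,180:300],None,fx=5,fy=5,interpolation=3))
"
```

```text
t: 6.9
tool_pos: [0.437, -0.2068, 0.0501]
tool_rot: [-2.358, -2.074, 0.001]
contact_force: [-0.1, -0.1, -1.0]
opening: 0.0471
grip_force: 0.0
t: 7.1
tool_pos: [0.4402, -0.2079, 0.0507]
tool_rot: [2.357, 2.076, 0.0]
contact_force: [-0.2, 0.0, -0.3]
opening: 0.0467
grip_force: 0.0
[ 0.44032247 -0.21775553  0.0333    ] [ 0.44060881 -0.21356203  0.03      ]
[ 0.44032297 -0.2078929   0.05070865] [[236.948246   268.67827565]] [[236.34380352 254.88492946]]
```

View pics/f.png

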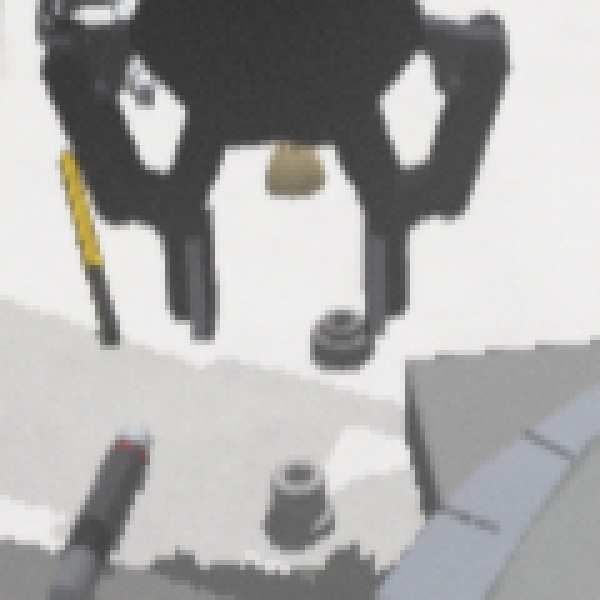

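```bash
python3 -m jog '[[[0.005,0,0.02],[0,0,0]],[[0.005,0,0.04],[0,0,0]],[[0.005,0,0.055],[0,0,0]],[[0.005,0,0.066],[0,0,0]],[[0.005,0,0.066],[0,0,0]]]'; python3 -m jog '[[[0,0,0.003],[0,0,0]],[[0,0,0.003],[0,0,0]]]'; python3 -c "
from h import *
s=optics.get_image('side')
cv2.imwrite('pics/g.png',cv2.resize(s['image'][230:310,190:290],None,fx=5,fy=5,interpolation=3))
"
```

```text
t: 7.65
tool_pos: [0.4394, -0.2019, -0.0172]
tool_rot: [-2.355, -2.074, 0.001]
contact_force: [0.1, -0.5, -0.4]
opening: 0.0471
grip_force: 0.0
t: 7.85
tool_pos: [0.4408, -0.203, -0.0179]
tool_rot: [2.357, 2.075, 0.0]
contact_force: [0.0, 0.6, 0.6]
opening: 0.047
grip_force: 0.0
```

View pics/g.png

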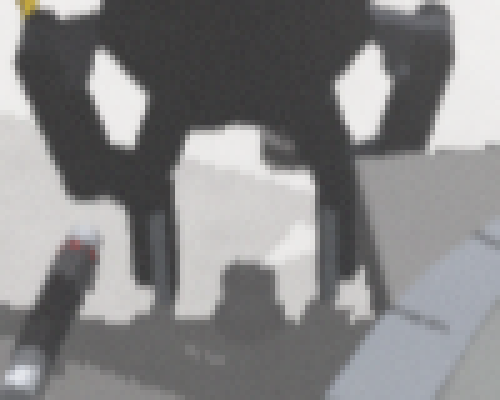

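The fingers now straddle the bush: tips at px (222,292) and (255,292), bush at (240,291). I'll close.

```bash
python3 -m jog '[[[0,0,0.002],[0,0,0]],[[0,0,0.002],[0,0,0]],[[0,0,0.002],[0,0,0]],[[0,0,0.002],[0,0,0]],[[0,0,0.002],[0,0,0]]]' 0 30;python3 -m jog '[[[0,0,0],[0,0,0]],[[0,0,-0.01],[0,0,0]],[[0,0,-0.03],[0,0,0]],[[0,0,-0.06],[0,0,0]],[[0,0,-0.1],[0,0,0]]]'; python3 -c "
from h import *
show((.6474,-.0146,.10))"
```

```text
t: 8.4
tool_pos: [0.4404, -0.2029, -0.02]
tool_rot: [2.358, 2.076, 0.0]
contact_force: [-1.0, -0.2, 4.1]
opening: 0.0192
grip_force: 29.4
t: 8.9
tool_pos: [0.4386, -0.2015, 0.0789]
tool_rot: [-2.355, -2.073, 0.001]
contact_force: [0.1, -0.4, 0.9]
opening: 0.0188
grip_force: 29.1
t 8.9 pos [ 0.4386 -0.2015  0.0789] shift [ 0.2119  0.1833 -0.0214] turn [-0.004 -0.002 -0.004] open 0.0188 F [ 0.1 -0.4  0.9] grip 29.1
```

```bash
python3 -m jog '[[[0.04,0.03,0],[0,0,0]],[[0.08,0.06,0],[0,0,0]],[[0.12,0.09,0],[0,0,0]],[[0.16,0.13,0],[0,0,0]],[[0.19,0.16,0],[0,0,0]]]'>/dev/null;python3 -m jog '[[[0.026,0.022,0.01],[0,0,0]],[[0.026,0.022,0.04],[0,0,0]],[[0.026,0.022,0.07],[0,0,0]],[[0.026,0.022,0.075],[0,0,0]],[[0.026,0.022,0.075],[0,0,0]]]'; python3 -c "
from h import *
show((.6474,-.0105,-.010))
s=optics.get_image('side');print(pix(s,[(.6474,-.0146,.012),(.6474,-.0146,.025)]))
cv2.imwrite('pics/i.png',cv2.resize(s['image'][160:270,270:380],None,fx=5,fy=5,interpolation=3))
"
```

```text
t: 9.9
tool_pos: [0.6468, -0.0113, 0.0033]
tool_rot: [-2.356, -2.074, 0.003]
contact_force: [0.9, 0.1, -0.4]
opening: 0.0189
grip_force: 29.2
t 9.9 pos [ 0.6468 -0.0113  0.0033] shift [0.0008 0.0006 0.0133] turn [-0.003 -0.    -0.004] open 0.0189 F [ 0.9  0.1 -0.4] grip 29.2
[[324.74321708 220.92079546]
 [325.16739581 215.6903207 ]]
```

View pics/i.png

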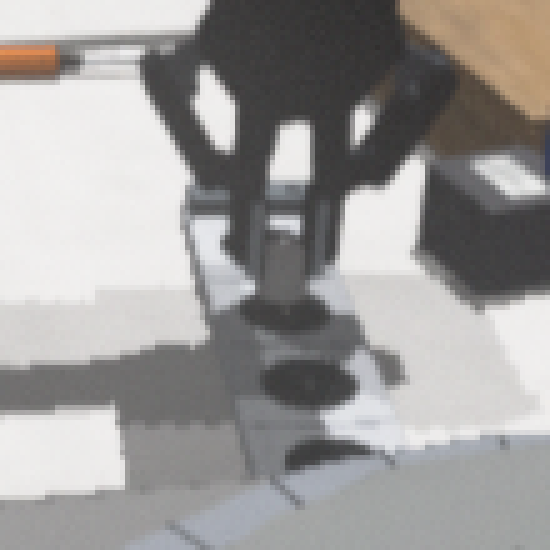

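```bash
python3 -m jog '[[[0,0.002,0.004],[0,0,0]],[[0,0.002,0.008],[0,0,0]],[[0,0.002,0.008],[0,0,0]]]'|grep -E 'pos|t_force';python3 -m jog '[[[0,0,0.0015],[0,0,0]],[[0,0,0.003],[0,0,0]],[[0,0,0.003],[0,0,0]]]'|grep -E 'pos|t_force';python3 -m jog '[[[0,0,0.001],[0,0,0]],[[0,0,0.002],[0,0,0]],[[0,0,0.002],[0,0,0]]]'|grep -E 'pos|t_force'
```

```text
tool_pos: [0.6504, -0.0119, -0.0029]
contact_force: [0.2, 0.4, -0.2]
tool_pos: [0.6499, -0.0117, -0.0066]
contact_force: [-0.1, 0.2, -0.3]
tool_pos: [0.6502, -0.0117, -0.0079]
contact_force: [-2.4, 0.7, 2.9]
```

```bash
python3 -c "
from h import *
s=optics.get_image('side')
cv2.imwrite('pics/j.png',cv2.resize(s['image'][180:250,290:360],None,fx=8,fy=8,interpolation=3))
"
```

```text
(no output)
```

View pics/j.png

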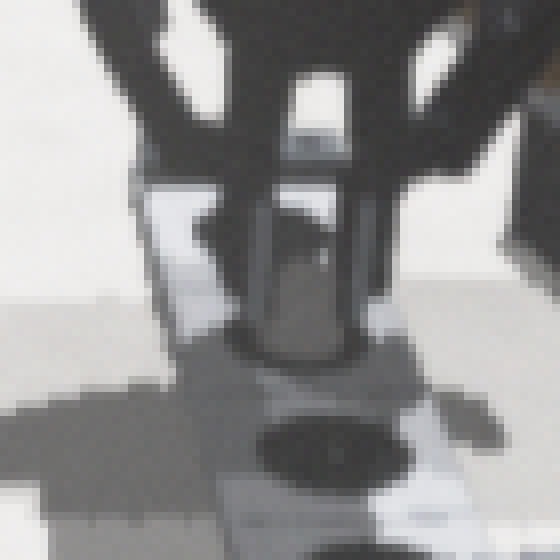

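```bash
python3 -m jog '[[[0,0,0],[0,0,0]],[[0,0,0],[0,0,0]],[[0,0,0],[0,0,0]]]' 0.5|grep opening; python3 -m jog '[[[0,0,-0.01],[0,0,0]],[[0,0,-0.03],[0,0,0]],[[0,0,-0.06],[0,0,0]],[[0,0,-0.1],[0,0,0]],[[0,0,-0.1],[0,0,0]]]' >/dev/null;python3 -m jog '[[[-0.024,-0.034,0],[0,0,0]],[[-0.048,-0.068,0],[0,0,0]],[[-0.072,-0.102,0],[0,0,0]],[[-0.096,-0.136,0],[0,0,0]],[[-0.118,-0.170,0],[0,0,0]]]' >/dev/null;python3 -m jog '[[[0,0,0],[0,0,0]],[[0,0,0],[0,0,0]],[[0,0,0],[0,0,0]]]';python3 -c "
from h import *
show((.467,-.108,-.0245))"
```

```text
opening: 0.0429
t: 12.5
tool_pos: [0.4675, -0.1072, 0.0922]
tool_rot: [2.357, 2.076, 0.001]
contact_force: [0.8, 0.2, 0.1]
opening: 0.043
grip_force: 0.0
t 12.5 pos [ 0.4675 -0.1072  0.0922] shift [-0.0008 -0.0005  0.1167] turn [ 0.001  0.    -0.003] open 0.043 F [0.8 0.2 0.1] grip 0.0
```

```bash
python3 -m jog '[[[0,0,0.03],[0,0,0]],[[0,0,0.07],[0,0,0]],[[0,0,0.1],[0,0,0]],[[0,0,0.1165],[0,0,0]],[[0,0,0.1165],[0,0,0]]]' |grep -E 'pos|force'; python3 -m jog '[[[0,0,0],[0,0,0]],[[0,0,0],[0,0,0]],[[0,0,0],[0,0,0]],[[0,0,0],[0,0,0]],[[0,0,0],[0,0,0]]]' 0 30;python3 -c "
from h import *
show((.6566,.047,.0))
s=optics.get_image('side');d=optics.get_image('top')
a=cv2.resize(s['image'][200:290,200:290],None,fx=4,fy=4,interpolation=3); b=cv2.resize(d['image'][150:240,230:330],None,fx=4,fy=4,interpolation=3)
cv2.imwrite('pics/k.png',np.hstack([a,b]))"
```

```text
tool_pos: [0.4665, -0.1063, -0.0267]
contact_force: [-0.1, -0.2, -0.1]
grip_force: 0.0
t: 13.5
tool_pos: [0.4671, -0.1073, -0.0243]
tool_rot: [2.357, 2.075, 0.001]
contact_force: [0.7, 0.7, 2.1]
opening: 0.0218
grip_force: 29.5
t 13.5 pos [ 0.4671 -0.1073 -0.0243] shift [ 0.1771  0.1684 -0.024 ] turn [ 0.001  0.    -0.004] open 0.0218 F [0.7 0.7 2.1] grip 29.5
```

View pics/k.png

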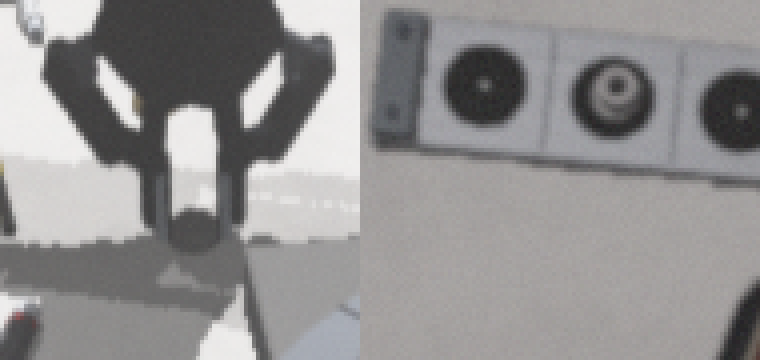

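```bash
python3 -m jog '[[[0,0,-0.01],[0,0,0]],[[0,0,-0.03],[0,0,0]],[[0,0,-0.06],[0,0,0]],[[0,0,-0.1],[0,0,0]],[[0.03,0.028,-0.11],[0,0,0]]]' >/dev/null;python3 -m jog '[[[0.03,0.028,0],[0,0,0]],[[0.06,0.056,0],[0,0,0]],[[0.09,0.085,0],[0,0,0]],[[0.12,0.112,0],[0,0,0]],[[0.146,0.140,0],[0,0,0]]]' >/dev/null;python3 -m jog '[[[0,0,0.03],[0,0,0]],[[0,0,0.06],[0,0,0]],[[0,0,0.08],[0,0,0]],[[0,0,0.08],[0,0,0]],[[0,0,0.08],[0,0,0]]]';python3 -c "
from h import *
show((.655,.047,-.0125))"
```

```text
t: 15.1
tool_pos: [0.6553, 0.046, 0.0055]
tool_rot: [-2.358, -2.076, 0.001]
contact_force: [-0.1, 0.8, 0.5]
opening: 0.0212
grip_force: 29.5
t 15.1 pos [0.6553 0.046  0.0055] shift [ 0.001  -0.0004  0.018 ] turn [-0.     0.    -0.004] open 0.0212 F [-0.1  0.8  0.5] grip 29.5
```

```bash
python3 -m jog '[[[0,0,0.008],[0,0,0]],[[0,0,0.014],[0,0,0]],[[0,0,0.015],[0,0,0]],[[0,0,0.015],[0,0,0]]]'|grep -E 'pos|t_force';python3 -m jog '[[[0,0,0.001],[0,0,0]],[[0,0,0.002],[0,0,0]],[[0,0,0.002],[0,0,0]]]'|grep -E 'pos|t_force'; python3 -m jog '[[[0,0,0.001],[0,0,0]],[[0,0,0.001],[0,0,0]]]'|grep -E 'pos|t_force'
```

```text
tool_pos: [0.6553, 0.046, -0.0099]
contact_force: [-0.0, 0.4, -0.5]
tool_pos: [0.6554, 0.0461, -0.0119]
contact_force: [0.3, -0.3, -0.4]
tool_pos: [0.6557, 0.0461, -0.0122]
contact_force: [-1.7, -0.8, 3.9]
```

```bash
python3 -m jog '[[[0,0,0],[0,0,0]],[[0,0,0],[0,0,0]],[[0,0,0],[0,0,0]]]' 0.5|grep opening; python3 -m jog '[[[0,0,-0.01],[0,0,0]],[[0,0,-0.03],[0,0,0]],[[0,0,-0.06],[0,0,0]],[[0,0,-0.1],[0,0,0]],[[0,0,-0.1],[0,0,0]]]' >/dev/null;python3 -m jog '[[[-0.01,-0.04,0],[0,0,0]],[[-0.02,-0.08,0],[0,0,0]],[[-0.03,-0.12,0],[0,0,0]],[[-0.04,-0.16,0],[0,0,0]],[[-0.05,-0.19,0],[0,0,0]]]' >/dev/null;python3 -m jog '[[[0,0,0.03],[0,0,0]],[[0,0,0.06],[0,0,0]],[[0,0,0.06],[0,0,0]],[[0,0,0.06],[0,0,0]]]';python3 -c "
from h import *
show((.461,.0195,-.0245))"
```

```text
opening: 0.0426
t: 17.7
tool_pos: [0.4604, 0.0206, 0.0272]
tool_rot: [-2.357, -2.075, 0.001]
contact_force: [-0.1, -0.3, 0.5]
opening: 0.0426
grip_force: 0.0
t 17.7 pos [0.4604 0.0206 0.0272] shift [-0.001   0.0008  0.0517] turn [-0.001 -0.    -0.004] open 0.0426 F [-0.1 -0.3  0.5] grip 0.0
```

```bash
python3 -m jog '[[[0,0,0.02],[0,0,0]],[[0,0,0.04],[0,0,0]],[[0,0,0.051],[0,0,0]],[[0,0,0.051],[0,0,0]],[[0,0,0.051],[0,0,0]]]' |grep -E 'pos|force'; python3 -m jog '[[[0,0,0],[0,0,0]],[[0,0,0],[0,0,0]],[[0,0,0],[0,0,0]],[[0,0,0],[0,0,0]],[[0,0,0],[0,0,0]]]' 0 40;python3 -m jog '[[[0,0,-0.01],[0,0,0]],[[0,0,-0.03],[0,0,0]],[[0,0,-0.06],[0,0,0]],[[0,0,-0.1],[0,0,0]],[[0,0,-0.11],[0,0,0]]]'; python3 -c "
from h import *
show((.6410,-.0718,.0))
s=optics.get_image('side');d=optics.get_image('top')
a=cv2.resize(s['image'][140:260,180:300],None,fx=3,fy=3,interpolation=3); b=cv2.resize(d['image'][150:240,230:330],None,fx=4,fy=4,interpolation=3)
cv2.imwrite('pics/l.png',np.hstack([a,b]))"
```

```text
tool_pos: [0.4617, 0.0205, -0.0228]
contact_force: [0.0, 0.3, 0.1]
grip_force: 0.0
t: 18.7
tool_pos: [0.4619, 0.0204, -0.0223]
tool_rot: [2.357, 2.075, 0.002]
contact_force: [-1.9, 0.6, 6.3]
opening: 0.0215
grip_force: 39.0
t: 19.2
tool_pos: [0.4639, 0.0202, 0.0917]
tool_rot: [2.353, 2.072, 0.01]
contact_force: [1.0, 0.6, -1.0]
opening: 0.0214
grip_force: 39.2
t 19.2 pos [0.4639 0.0202 0.0917] shift [-0.0689  0.1865  0.0934] turn [ 0.009 -0.    -0.004] open 0.0214 F [ 1.   0.6 -1. ] grip 39.2
```

View pics/l.png

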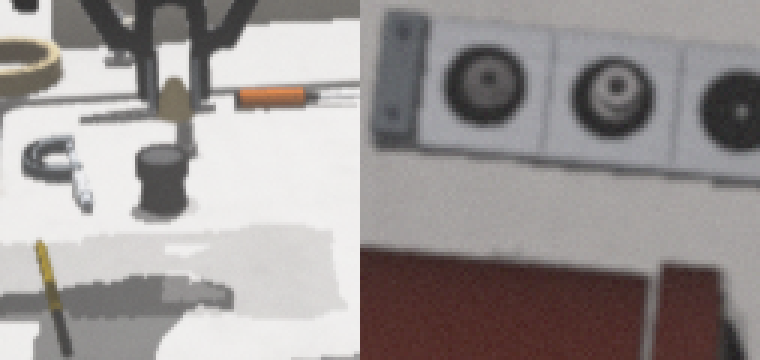

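```bash
python3 -m jog '[[[-0.015,0.04,0],[0,0,0]],[[-0.03,0.08,0],[0,0,0]],[[-0.045,0.12,0],[0,0,0]],[[-0.06,0.16,0],[0,0,0]],[[-0.07,0.189,0],[0,0,0]]]' >/dev/null;python3 -m jog '[[[0,0,0.03],[0,0,0]],[[0,0,0.06],[0,0,0]],[[0,0,0.08],[0,0,0]],[[0,0,0.08],[0,0,0]],[[0,0,0.08],[0,0,0]]]';python3 -c "
from h import *
show((.6408,-.0722,-.0105))"
```

```text
t: 20.3
tool_pos: [0.6379, -0.0725, 0.0044]
tool_rot: [-2.356, -2.074, 0.003]
contact_force: [0.5, -0.2, -0.3]
opening: 0.0218
grip_force: 39.3
t 20.3 pos [ 0.6379 -0.0725  0.0044] shift [0.0007 0.0029 0.0149] turn [-0.003 -0.    -0.004] open 0.0218 F [ 0.5 -0.2 -0.3] grip 39.3
```

```bash
python3 -m jog '[[[0,0.002,0.006],[0,0,0]],[[0,0.002,0.01],[0,0,0]],[[0,0.002,0.012],[0,0,0]],[[0,0.002,0.012],[0,0,0]]]'|grep -E 'pos|t_force';python3 -m jog '[[[0,0,0.001],[0,0,0]],[[0,0,0.002],[0,0,0]],[[0,0,0.002],[0,0,0]]]'|grep -E 'pos|t_force'; python3 -m jog '[[[0,0,0.001],[0,0,0]],[[0,0,0.001],[0,0,0]]]'|grep -E 'pos|t_force'
```

```text
tool_pos: [0.6412, -0.0731, -0.0058]
contact_force: [0.1, -0.4, -0.2]
tool_pos: [0.6412, -0.0731, -0.0079]
contact_force: [-0.7, -0.1, 0.7]
tool_pos: [0.6411, -0.0731, -0.0091]
contact_force: [-0.3, -0.4, -0.8]
```

```bash
python3 -m jog '[[[0,0,0.001],[0,0,0]],[[0,0,0.001],[0,0,0]]]'|grep -E 'pos|t_force';python3 -m jog '[[[0,0,0.001],[0,0,0]],[[0,0,0.001],[0,0,0]]]'|grep -E 'pos|t_force'
```

```text
tool_pos: [0.6411, -0.073, -0.0101]
contact_force: [0.4, -0.5, -0.2]
tool_pos: [0.6414, -0.0731, -0.0102]
contact_force: [-2.3, 0.4, 4.2]
```

```bash
python3 -m jog '[[[0,0,0],[0,0,0]],[[0,0,0],[0,0,0]],[[0,0,0],[0,0,0]]]' 0.5|grep opening; python3 -m jog '[[[0,0,-0.01],[0,0,0]],[[0,0,-0.03],[0,0,0]],[[0,0,-0.06],[0,0,0]],[[0,0,-0.1],[0,0,0]],[[0,0,-0.1],[0,0,0]]]'; python3 -c "
from h import *
d=optics.get_image('top');s=optics.get_image('side');c=cv2.COLOR_BGR2GRAY
g=cv2.cvtColor(cv2.imread('pics/top0.png'),c);print(g[256:275,173:194])
h=cv2.cvtColor(s['image'],c);print(h[172:200,232:256])
for z in(0,.005,.02,.047):print(z,pix(d,(.4817,.1858,z)),pix(s,(.4817,.1858,z)))
p=pix(s,[(.4817,.1758,0),(.4817,.1858,0)]);print(p)
"
```

```text
opening: 0.0426
t: 22.4
tool_pos: [0.6461, -0.0741, 0.0976]
tool_rot: [2.35, 2.069, 0.012]
contact_force: [0.5, 0.4, 1.1]
opening: 0.0425
grip_force: 0.0
[[139 141 141 140 142 142 141 142 140 142 138 137 139 138 140 139 142 140
  139 141 139]
 [137 139 140 140 143 141 141 136 136 134 135 126 131 135 141 136 139 137
  141 139 138]
 [138 136 136 137 135 134 132 127 126 125 121 118 121 128 135 139 139 141
  140 142 138]
 [136 137 138 137 129 125 117 111 106 107 109 113 118 116 131 137 140 140
  143 141 140]
 [134 133 132 135 132 120 101  89  89  92  95 101 108 116 125 137 141 137
  139 142 141]
 [135 131 136 133 133 121  94  78  72  75  75  88  91 100 117 134 141 139
  142 141 140]
 [134 133 135 133 133 119  97  69  61  59  65  76  81  87  97 128 138 142
  137 140 143]
 [132 133 130 131 125 112  85  66  60  58  56  65  68  71  81 108 128 138
  141 142 144]
 [134 132 124 123 106  91  75  64  61  57  54  63  64  58  68  92 115 135
  140 143 140]
 [138 132 129 119 105  90  76  69  62  56  61  62  70  62  64  80 104 125
  138 140 140]
 [135 136 134 125 117 107  89  76  63  59  67  65  66  6
[... 3192 characters left out ...]
 83  84  80  83  85 126 233 239 238 237 239 237 239
  239 240 239 239 240 239]
 [ 81  83  81  81  84  81  82  84  81  90 135 234 239 238 238 239 239 239
  238 238 239 238 239 239]
 [ 79  81  81  81  81  81  83  84  83 101 172 235 239 238 238 238 238 239
  238 239 238 238 238 240]
 [ 80  81  81  81  83  80  82  84  88 135 219 237 239 239 238 238 238 238
  239 238 239 240 239 239]]
0 [[185.10668646 265.24216923]] [[239.51986953 191.47177078]]
0.005 [[184.52115881 265.01410552]] [[239.45699562 189.69091577]]
0.02 [[182.72572504 264.3148058 ]] [[239.26673842 184.29761381]]
0.047 [[179.33921314 262.99589835]] [[238.91797564 174.39378518]]
[[239.91090457 193.16533408]
 [239.51986953 191.47177078]]
```

```bash
python3 -m jog '[[[0.035,-0.03,0],[0,0,0]],[[0.07,-0.06,0],[0,0,0]],[[0.105,-0.09,0],[0,0,0]],[[0.14,-0.12,0],[0,0,0]],[[0.175,-0.15,0],[0,0,0]]]' >/dev/null;python3 -m jog '[[[0.035,-0.02,0],[0,0,0]],[[0.065,-0.04,0],[0,0,0]],[[0.065,-0.04,0],[0,0,0]],[[0.065,-0.04,0],[0,0,0]]]';python3 -c "
from h import *
show((.4825,.188,-.0225))"
```

```text
t: 23.4
tool_pos: [0.482, 0.1891, 0.0878]
tool_rot: [-2.356, -2.078, 0.003]
contact_force: [0.0, -1.0, 0.0]
opening: 0.043
grip_force: 0.0
t 23.4 pos [0.482  0.1891 0.0878] shift [-0.0009  0.0008  0.1103] turn [-0.002  0.001 -0.002] open 0.043 F [ 0. -1.  0.] grip 0.0
```

```bash
python3 -m jog '[[[0,0,0.03],[0,0,0]],[[0,0,0.06],[0,0,0]],[[0,0,0.09],[0,0,0]],[[0,0,0.11],[0,0,0]],[[0,0,0.11],[0,0,0]]]' |grep -E 'pos|force'; python3 -m jog '[[[0,0,0],[0,0,0]],[[0,0,0],[0,0,0]],[[0,0,0],[0,0,0]],[[0,0,0],[0,0,0]],[[0,0,0],[0,0,0]]]' 0 40;python3 -m jog '[[[0,0,-0.01],[0,0,0]],[[0,0,-0.03],[0,0,0]],[[0,0,-0.06],[0,0,0]],[[0,0,-0.09],[0,0,0]],[[0,0,-0.11],[0,0,0]]]'|grep -E 'opening|grip'; python3 -m jog '[[[0,0,0],[0,0,0]],[[0,0,0],[0,0,0]]]';python3 -c "
from h import *
show((.6338,-.1320,-.010))
s=optics.get_image('side');h=cv2.cvtColor(s['image'],6);print(h[172:192:2,236:252])
o=ctrl.get_obs()['tool_pos'];print(pix(s,o+[0,0,.027]))
"
```

```text
tool_pos: [0.4801, 0.1868, -0.025]
contact_force: [-0.6, -0.0, -0.6]
grip_force: 0.0
t: 24.4
tool_pos: [0.4843, 0.1892, -0.0197]
tool_rot: [2.357, 2.075, 0.003]
contact_force: [-0.6, -1.0, 2.8]
opening: 0.017
grip_force: 39.4
opening: 0.0174
grip_force: 39.1
t: 25.1
tool_pos: [0.483, 0.1891, 0.0892]
tool_rot: [2.358, 2.076, 0.001]
contact_force: [-0.5, -0.7, -1.8]
opening: 0.017
grip_force: 39.1
t 25.1 pos [0.483  0.1891 0.0892] shift [-0.2995  0.1901  0.0992] turn [ 0.    -0.    -0.004] open 0.017 F [-0.5 -0.7 -1.8] grip 39.1
[[158 173 174 173 176 194 191 191 192 197 199 202 204 211 212 214]
 [226 220 221 220 217 216 214 215 213 218 214 207 204 203 208 197]
 [124 133 151 137 121 124 114 114 114 115 118 113 116 116 122 149]
 [121 134 148 148 153 168 186 191 197 200 211 213 222 221 232 233]
 [233 233 235 234 234 237 237 237 237 237 237 237 236 236 237 236]
 [236 236 237 236 236 235 237 237 238 237 238 238 238 237 236 235]
 [237 236 235 234 236 235 236 236 236 236 237 238 237 236 238 237]
 [235 235 235 235 235 235 234 235 234 236 236 236 237 237 236 231]
 [114 134 164 195 213 229 226 226 227 227 226 228 219 215 214 213]
 [ 83  81  83  80  89 121 180 209 214 214 212 213 215 214 214 214]]
[[238.09455816 147.85835013]]
```

```bash
python3 -m jog '[[[-0.04,0.025,0],[0,0,0]],[[-0.08,0.05,0],[0,0,0]],[[-0.12,0.075,0],[0,0,0]],[[-0.16,0.1,0],[0,0,0]],[[-0.2,0.125,0],[0,0,0]]]' >/dev/null;python3 -m jog '[[[-0.035,0.02,0],[0,0,0]],[[-0.07,0.045,0],[0,0,0]],[[-0.1,0.065,0],[0,0,0]],[[-0.1,0.065,0],[0,0,0]],[[-0.1,0.065,0],[0,0,0]]]'>/dev/null;python3 -m jog '[[[0,0,0.03],[0,0,0]],[[0,0,0.06],[0,0,0]],[[0,0,0.08],[0,0,0]],[[0,0,0.08],[0,0,0]],[[0,0,0.08],[0,0,0]]]';python3 -c "
from h import *
show((.6338,-.132,-.009))"
```

```text
t: 26.65
tool_pos: [0.6327, -0.1312, 0.0084]
tool_rot: [-2.355, -2.076, 0.001]
contact_force: [0.6, 0.5, 0.4]
opening: 0.0172
grip_force: 39.2
t 26.65 pos [ 0.6327 -0.1312  0.0084] shift [-0.0006  0.0012  0.0174] turn [-0.002 -0.001 -0.002] open 0.0172 F [0.6 0.5 0.4] grip 39.2
```

```bash
python3 -m jog '[[[0,0.001,0.006],[0,0,0]],[[0,0.001,0.012],[0,0,0]],[[0,0.001,0.014],[0,0,0]],[[0,0.001,0.014],[0,0,0]]]'|grep -E 'pos|t_force';python3 -m jog '[[[0,0,0.001],[0,0,0]],[[0,0,0.002],[0,0,0]],[[0,0,0.002],[0,0,0]]]'|grep -E 'pos|t_force'; python3 -m jog '[[[0,0,0.001],[0,0,0]],[[0,0,0.001],[0,0,0]]]'|grep -E 'pos|t_force'
```

```text
tool_pos: [0.6344, -0.1327, -0.0051]
contact_force: [0.1, -0.1, -0.4]
tool_pos: [0.6346, -0.1328, -0.0069]
contact_force: [0.5, 0.1, -1.4]
tool_pos: [0.6348, -0.1328, -0.0076]
contact_force: [0.1, -0.6, 0.1]
```

```bash
python3 -m jog '[[[0,0,0.001],[0,0,0]],[[0,0,0.001],[0,0,0]]]'|grep -E 'pos|t_force';python3 -m jog '[[[0,0,0.001],[0,0,0]],[[0,0,0.001],[0,0,0]]]'|grep -E 'pos|t_force'
```

```text
tool_pos: [0.6349, -0.1328, -0.0077]
contact_force: [-3.6, 0.5, 5.7]
tool_pos: [0.6349, -0.1329, -0.0077]
contact_force: [-5.9, 1.0, 10.3]
```

```bash
python3 -m jog '[[[0,0,-0.0015],[0,0,0]],[[0,0,-0.0015],[0,0,0]]]'|grep t_force; python3 -m jog '[[[0,0,0],[0,0,0]],[[0,0,0],[0,0,0]],[[0,0,0],[0,0,0]]]' 0.5|grep opening; python3 -m jog '[[[0,0,-0.01],[0,0,0]],[[0,0,-0.03],[0,0,0]],[[0,0,-0.07],[0,0,0]],[[0,0,-0.11],[0,0,0]],[[0,-0.04,-0.13],[0,0,0]]]'>/dev/null;python3 -m jog '[[[0,-0.04,0],[0,0,0]],[[0,-0.08,0],[0,0,0]],[[0,-0.12,0],[0,0,0]],[[0,-0.16,0],[0,0,0]],[[0,-0.2,0],[0,0,0]]]'; python3 -c "
from h import *
d=optics.get_image('top');g=cv2.cvtColor(d['image'],6).astype(int)
g0=cv2.cvtColor(cv2.imread('pics/top0.png'),6).astype(int)
m=((g-g0>25)).astype(np.uint8)
for n,uv in zip('1234',[(261.5,171),(293,174.5),(325.5,177.5),(358,181)]):
    x,y=int(uv[0]),int(uv[1]); v,u=np.nonzero(m[y-14:y+15,x-14:x+15]); print('pad',n,len(u),(u.mean()+x-14-uv[0]).round(2),(v.mean()+y-14-uv[1]).round(2),'bbox',u.min()+x-14,u.max()+x-14,v.min()+y-14,v.max()+y-14)
print(np.abs(g-g0)[262:292,214:243].mean(),'loupe diff')
print('p4');print(g[168:194,345:371]);print('p3');print(g[168:190:1,315:337]);print('side')
s=cv2.cvtColor(optics.get_image('side')['image'],6);print(s[200:262:2,316:346])
"
```

```text
contact_force: [-1.1, 1.0, 5.0]
opening: 0.0428
t: 29.45
tool_pos: [0.3952, -0.1021, 0.122]
tool_rot: [2.357, 2.076, 0.0]
contact_force: [-0.3, 0.0, 1.6]
opening: 0.0428
grip_force: 0.0
pad 1 117 0.39 -0.94 bbox 256 268 164 176
pad 2 144 0.19 -1.85 bbox 287 300 166 180
pad 3 161 0.64 -0.65 bbox 319 333 170 184
pad 4 129 -2.32 -3.73 bbox 350 362 171 185
10.406896551724138 loupe diff
p4
[[149 148 149 149 148 149 149 146 149 149 147 149 151 147 149 146 147 146
  150 147 147 148 145 147 144 148]
 [151 149 147 147 150 147 150 147 146 149 146 142 139 141 144 147 148 146
  148 148 148 147 147 145 149 147]
 [148 146 147 146 150 151 145 146 140 131 128 122 123 130 137 137 137 138
  144 146 147 147 143 145 147 148]
 [145 148 146 147 149 144 133 127 112  97  94 100 112 130 130 128 120 120
  130 137 144 144 145 147 149 148]
 [149 146 150 149 144 132 112  89  74  75  83  99 121 133 134 127 114  97
  103 122 133 146 146 148 147 146]
 [148 148 149 144 132 105  76  63  71  90 103 112 130 140 137 133 114  82
   68  85 112 132 145 148 148 145]
 [149 153 150 139 106  79  62  73  97 109 116 111 123 131 
[... 7353 characters left out ...]
106  88  83  82  96 107
  109 108 109 111 113 118 114 119 107  99 123 146]
 [234 227 159 122 153 205 224 223 221 222 212 113  82  82  88  89  94 111
  130 141 141 143 148 158 168 167 171 168 171 169]
 [236 235 223 144 133 189 216 221 218 219 211 149 134 138 152 167 169 171
  173 174 172 173 174 173 172 173 170 168 164 162]
 [215 207 156 142 146 153 166 167 136 144 159 171 176 175 174 177 175 173
  174 174 173 175 172 169 169 163 163 163 163 164]
 [162 165 164 169 169 174 175 174 173 169 143 135 152 170 174 177 174 174
  172 174 167 166 164 165 165 165 164 164 164 164]
 [175 173 174 174 174 174 175 175 174 175 175 170 144 124 146 169 169 166
  168 167 165 165 166 165 165 166 164 167 167 164]]
```

```bash
python3 -c "
from station import job;print(job.finish_job())"
```

```text
the job is handed in; nothing more can be done
None
```

I handed the job in with the shaft, cone, bush and nut standing on the pads in that order from the red end and all released, the shaft about 6 mm off its pad's centre by my estimate (limit 12 mm) and the others about 3 mm or less; the loupe was not touched, and `finish_job` returned no verdict.

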